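Set a stamp before the desk camera and hold the release lever half-pressed

TASK

The wooden rubber stamp on the desk in front of the robot is about to be photographed: pick it up by its handle, set it down (do not drop it) upright in the middle of the camera stand's narrow raised platform with its long side facing the camera, and let go of it. Then press the separate sprung release lever half way, until it lies level, so that the camera stays focused; never press it right down to its stop, for that would take the picture. Finish while still holding the lever level, with the stamp standing in place and everything else on the desk left where it is.

Things in the scene. Friction and masses are not known exactly. Their poses are not given: they have to be found in the camera images.
- stamp_mid (a point): centre, half-way up (35 mm above its underside), of the loose hand stamp, about 60 g, black handle, standing on the desk: wooden foot 25 mm (its x) by 58 mm (its y, the long side), 18 mm high; on it an upright round turned handle up to 70 mm, with a knob 24 mm across about 45 to 65 mm above the underside, thinner below. z is up.
- platform_top (a point): middle of the top face, 50 mm above the desk, of the fixed camera stand's raised platform, 32 mm (x) by 66 mm (y), on a thin post. x points level to the small black camera on the same 75 mm wide base: lens 103 mm, body 133 to 167 mm from this point, 84 mm wide, top 119 mm above the desk; z is up. The stamp's long side faces the camera when its y axis is parallel to this y (either way round).
- release_lever (a joint): angle of the sprung release lever in rad: 0 at rest, where its free end is raised 0.2 rad above level; 0.2 = half way, lever level; 0.4 = bottom stop (takes the picture). It springs back when let go. It takes about 3 N on the pad to start it, 5.5 N to hold it level and 8 N to reach the stop.
- lever_pad (a point): middle of the top face of the ribbed rubber pad, 34 mm long by 36 mm wide, at the lever's free end, 90 mm from the hinge axis; press it from above. This top is about 71 mm above the desk at rest, 53 mm when the lever is level, 35 mm at the stop. x points along the lever to the hinge, y along the hinge axis, z out of the pad.
- lever_hinge (a point): middle of the lever's hinge axis, 45 mm above the desk, between two cheeks 56 mm high, on the fixed grey release unit (base 150x60x12 mm). x points level away from the pad, y along the axis, z up. A thin steel post 45 mm before it, on the lever's +y side, ends 50 mm above the desk, about flush with the level lever's top.
- release_unit: the fixed release unit (base, cheeks, post and the sprung lever on it); origin on the desk, straight below the pad when the lever is level; its x axis points from the pad to the hinge
- stamp: the hand stamp itself; origin at the centre of its underside
- sticky_cube: bystander, leave alone: block of sticky notes, 75x76x32 mm; origin at the centre of its underside
- correction_roller: bystander, leave alone: correction-tape roller lying flat, 39x98x16 mm; origin at the centre of its underside
- glue_stick: bystander, leave alone: glue stick standing upright, 26 mm across, 86 mm tall; origin at the centre of its underside
- mug: bystander, leave alone: white mug, 81 mm across, 94 mm tall; origin at the centre of its underside
Things that resemble listed ones, but are neither listed nor needed, are in the scene too. What is shaped like the stamp but red is not meant. What is shaped like the release_unit but yellow is not meant.

How it is judged:
By the outcome, as a careful person would: the job done as asked, in the order asked, and still so for the second after the job is handed in, while the arm keeps its last pose, push and grip.
It also fails if it takes over 61 s, if anything falls off the work surface, if the arm or the gripper's body presses on something with over 40 N, if the wrist force passes 120 N, or if a joint passes its speed limit or range.

ROBOT

A 6-joint arm with a two-finger parallel gripper is mounted at the origin on the work surface; the furniture and walls round the work are solid. World frame = base frame: x ahead of the robot, y to its left, z up, the work surface at z = 0. Lengths are in mm, angles in degrees, forces in N, time in s.
With the tool pointing down it reaches from about 350 to 850 mm from the base axis. Payload 8.1 kg.
Tool frame: the origin (TCP) lies midway between the tips of the shut fingers; the grasp point (between the pads) lies 19 mm behind it (r.grip_depth is the distance from the TCP to the grasp point, in mm); z points along the fingers, y is the direction in which the jaws open and shut (so a half turn about z gives the same grasp; the last joint's range is limited). The gripper opens to 85 mm and grips with 20 to 120 N. Pads are 22 mm wide; open, the fingers measure 114 mm over their backs; the gripper's body (76 mm by 85 mm) begins 54 mm behind the grasp point. The pads swing forward as they close: fully open they stand 13 mm farther back than shut.
Start: joints at [-4.893, 7.471, 85.268, -0, 87.261, -4.893], TCP at [600.004, 0.022, 231.292] pointing down, gripper open.
Joint ranges: [-169.43, 169.43], [-51.17, 129.36], [1.28, 143.12], [-76.62, 256.62], [0, 156.53], [-152.29, 152.29]. Speed limits (degrees/s): [136.94, 136.94, 159.86, 180, 180, 180].

INTERFACE

Orientations are given as [roll, pitch, yaw] about the fixed x, y, z axes, in that order (R = Rz(yaw) Ry(pitch) Rx(roll)).
In Python, from bench import r, imaging gives the robot as it stands.
- The arm moves only by the shell command python3 -m creep 'ROWS' [FORCE]. ROWS is text: rows parted by semicolons, each of 7 numbers parted by spaces: the shift along the tool's x, y, z in cm, then the turn, a rotation vector about the tool's x, y, z in degrees, then the finger opening in cm, from 0 to 8.54. In form: dx dy dz ax ay az gripper; .... A call has 1 to 20 rows; each row is the pose to reach, as a shift and turn from the pose measured when the call began, along the tool's axes at that moment; what a row does not reach only later rows make up. A row lasts 1/10 s, in which the tool goes at most 50 mm and 8.59 degrees, less where a joint would pass 70% of its speed; a pose out of reach is approached as far as the arm can. A call with a gripper value outside its range is refused whole. The fingers move at their own pace and stop on an object; FORCE is the grip in N (left out, the last holds). Time passes only in rows, so rows that repeat a pose let the fingers close. It gives the time, the measured TCP pose, the force and the opening at its end, in the units of the state.
- r.sense(): the state, without advancing time (a new reading comes with each control period).
- imaging.snapshot(name): name is "scene" or "side" or "wrist"; returns the picture (384x512x3 uint8, red, green, blue); there is no depth.
- imaging.camera_info(name): a dict with "camera_matrix" (3x3 intrinsics, pixels), "R" (3x3) and "t" (3): a world point X has camera coordinates R X + t. Camera axes: x right, y down, z forward; pixel columns grow to the right and rows downward; lengths in mm; the calibration is good to about 2 mm. A picture is of the moment at which its call begins: read the wrist's pose just before it. camera_info takes no time and is no camera call; for the wrist camera it gives the pose at the moment of the call.
- r.hand_in(): hands the job in, once; it reports no verdict.
The state is a dict: "time": time; "joint_pos": joint angles; "qd": joint speeds; "joint_efforts": joint torques, N m; "tool_pos": TCP position; "tcp_rot": TCP orientation; "ft_force": force on the tool from outside, world axes, zero at the start; "wrist_torque": the same for the moment, N m; "finger_gap": finger opening in mm.
Only numpy, scipy, OpenCV 4.12 (cv2) and the standard library are available. Lean on these libraries where they do the work, as an engineer would, in place of code of your own. Each camera call takes 0.05 s, during which the arm holds its last target.

## Working session

There is one attempt and no reset: what is moved stays moved. The work goes in short steps, Python scripts to look and compute and a shell command to move; the robot and the scene stay as the last step left them, time stands still between calls to the robot, and variables do not carry over. Pictures are saved under pics/ and viewed, and the job is handed in when it is done.

```bash
ls; mkdir -p pics; python3 - <<'E'
from bench import r, imaging
import cv2
for n in ["scene","side","wrist"]:
    im=imaging.snapshot(n); cv2.imwrite(f"pics/{n}0.png",im[:,:,::-1])
    c=imaging.camera_info(n); print(n,c["camera_matrix"],c["R"],c["t"])
print(r.sense(), r.grip_depth)
E
```

```text
pics
scene [[388.16059268   0.         263.26927323]
 [  0.         388.16059268 194.65575994]
 [  0.           0.           1.        ]] [[ 0.58904885 -0.8080227   0.01098911]
 [-0.35796787 -0.27310218 -0.89290212]
 [ 0.72448634  0.52202922 -0.45011669]] [-262.33520267  244.1670115  1136.53055145]
side [[405.79015359   0.         253.20935088]
 [  0.         405.79015359 188.60452566]
 [  0.           0.           1.        ]] [[-0.84965758 -0.52713692 -0.01444545]
 [-0.3551962   0.59233503 -0.72317002]
 [ 0.38976616 -0.60931592 -0.69051898]] [ 436.10617752  217.98489466 1152.2324885 ]
wrist [[269.87767678   0.         254.50770231]
 [  0.         269.87767678 190.29130949]
 [  0.           0.           1.        ]] [[ 9.99998996e-01 -1.18817339e-03 -7.72640874e-04]
 [-8.85578095e-04 -9.49453155e-01  3.13907505e-01]
 [-1.10656286e-03 -3.13906506e-01 -9.49453254e-01]] [-598.46520805  -40.31104134  380.33039024]
{'time': 0.15, 'joint_pos': array([-4.89184398e+00,  7.50785934e+00,  8.53166781e+01,  1.74077500e-04,
        8.72597430e+01, -4.89503366e+00]), 'qd': array([ 0.01611657, -0.08552041, -0.18821548, -0.1145283 ,  0.02899975,
       -0.0145166 ]), 'joint_efforts': array([ 1.01583330e-03, -5.70061326e+01, -5.01160097e+01, -1.39109225e-04,
        9.69119486e-03, -7.10949371e-05]), 'tool_pos': array([5.99573177e+02, 7.27134019e-02, 2.30440742e+02]), 'tcp_rot': array([-1.79916042e+02, -7.36491860e-03,  9.00031758e+01]), 'ft_force': array([-0.45820417,  0.11246632,  0.90469617]), 'wrist_torque': array([ 0.01796114, -0.00601915,  0.00770071]), 'finger_gap': 85.27434383337038} 18.700000000000003
```

View pics/scene0.png

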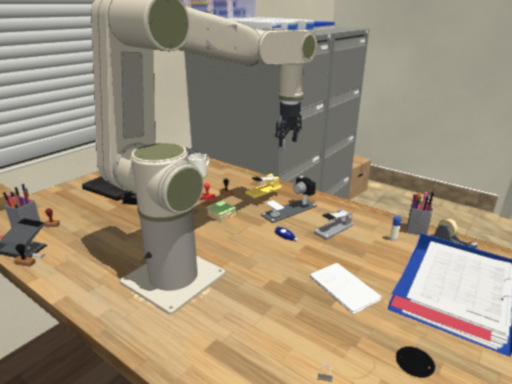

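View pics/side0.png

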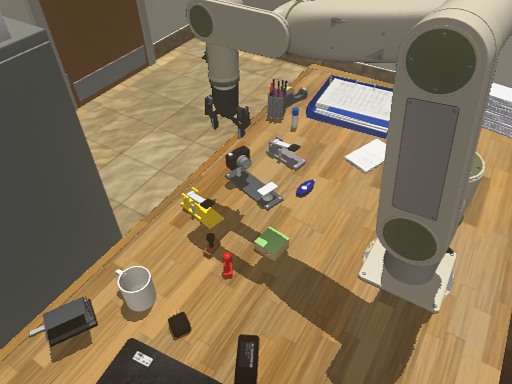

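View pics/wrist0.png

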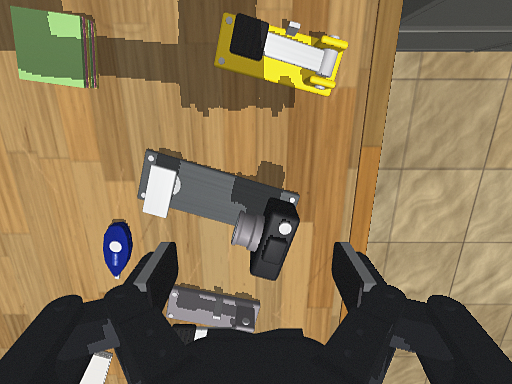

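```bash
cat > h.py <<'E'
import numpy as np, cv2
from bench import r, imaging
from scipy.spatial.transform import Rotation as Ro
def ray(c,px):
    K,R,t=np.array(c["camera_matrix"]),np.array(c["R"]),np.array(c["t"])
    d=R.T@np.linalg.solve(K,[px[0],px[1],1]); return -R.T@t, d/np.linalg.norm(d)
def plane(c,px,z):
    o,d=ray(c,px); return o+d*(z-o[2])/d[2]
def two(c1,p1,c2,p2):
    o1,d1=ray(c1,p1);o2,d2=ray(c2,p2)
    s=np.linalg.lstsq(np.c_[d1,-d2],o2-o1,rcond=None)[0]
    a,b=o1+s[0]*d1,o2+s[1]*d2; return (a+b)/2,np.linalg.norm(a-b)
def proj(c,X):
    p=np.array(c["camera_matrix"])@(np.array(c["R"])@X+np.array(c["t"])); return p[:2]/p[2]
def snap(n,f):
    c=imaging.camera_info(n); im=imaging.snapshot(n)[:,:,::-1].copy(); cv2.imwrite(f"pics/{f}.png",im); np.savez(f"pics/{f}.npz",**c); return c,im
E
python3 - <<'E'
from h import *
np.set_printoptions(precision=1,suppress=True)
W,S,D=[imaging.camera_info(n) for n in ("wrist","scene","side")]
for p in [(159,190),(151,155),(293,197),(268,222),(250,232)]: print(p,plane(W,p,50 if p[0]==159 else 0))
print('stamp foot side',plane(D,(210,253),0),'top',plane(D,(210,236),65),'scene',plane(S,(225,181),60), two(D,(210,236),S,(225,181)))
print('unit wrist', plane(W,(245,300),12))
a=cv2.imread('pics/side0.png')[130:290,160:320];b=cv2.imread('pics/scene0.png')[160:250,190:370]
cv2.imwrite('pics/c1.png',cv2.resize(a,None,fx=3.7,fy=3.7,interpolation=2));cv2.imwrite('pics/c2.png',cv2.resize(b,None,fx=4.4,fy=4.4,interpolation=2))
E
```

```text
(159, 190) [478. -26.  50.]
(151, 155) [453.9   9.    0. ]
(293, 197) [654.9 -53.4   0. ]
(268, 222) [618.8 -93.7   0. ]
(250, 232) [ 591.4 -110.5    0. ]
stamp foot side [504.9 254.6   0. ] top [506.3 243.   65. ] scene [506.3 240.7  60. ] (array([507.8, 240.9,  60.3]), np.float64(2.3168554208561205))
unit wrist [ 582.7 -227.3   12. ]
```

View pics/c1.png

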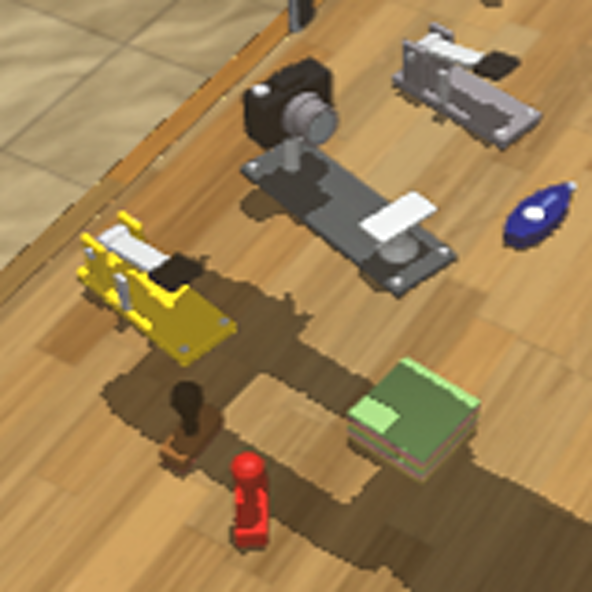

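View pics/c2.png

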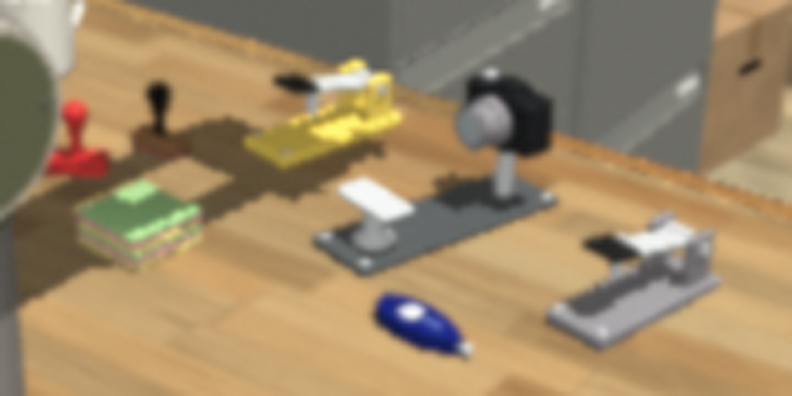

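```bash
python3 -m creep '4.4 -2 0 0 0 0 8.5; 8.8 -4 0 0 0 0 8.5; 13.2 -6 0 0 0 0 8.5; 17.6 -8 0 0 0 0 8.5; 20 -9.3 0 0 0 0 8.5; 20 -9.3 0 0 0 0 8.5; 20 -9.3 0 0 0 0 8.5'; python3 - <<'E'
from h import *
snap("wrist","w1"); snap("side","s1"); print(r.sense()["time"],r.sense()["tool_pos"],r.sense()["tcp_rot"])
a=cv2.imread("pics/w1.png");cv2.imwrite("pics/w1b.png",cv2.resize(a,None,fx=1.5,fy=1.5,interpolation=2))
E
```

```text
time: 0.85
tool_pos: [506.3, 200.3, 230.5]
tcp_rot: [-179.9, 0.0, 90.1]
ft_force: [0.3, -0.4, -0.5]
finger_gap: 85.1
0.95 [506.94580516 199.18703664 230.45787147] [-1.79911121e+02  2.18613557e-02  8.99588239e+01]
```

View pics/w1b.png

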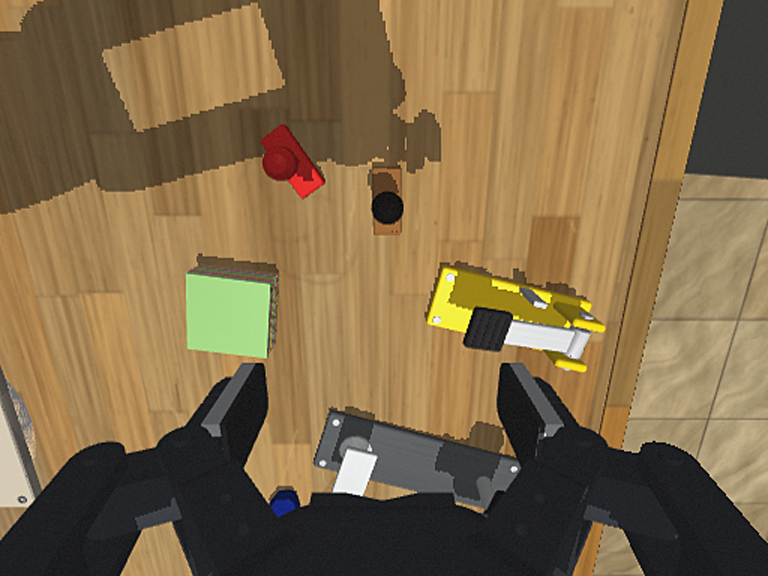

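The picture shows the black-handled stamp upright at about (388,208) in the 1.5x view, its long side nearly along world y. The red one is to the left at (280,162), and the yellow unit is at (500,330).

```bash
python3 - <<'E'
from h import *
np.set_printoptions(precision=1,suppress=True)
a=cv2.imread("pics/w1.png")[105:162,240:276];cv2.imwrite("pics/w1c.png",cv2.resize(a,None,fx=10,fy=10,interpolation=2))
c=dict(np.load("pics/w1.npz")); im=cv2.imread("pics/w1.png")
m=((im.max(2)<45)).astype(np.uint8); m[:, :235]=0;m[:,285:]=0;m[:120]=0;m[165:]=0
n,l,s,ce=cv2.connectedComponentsWithStats(m)
for i in range(1,n):
    if s[i,4]>50: print(s[i],ce[i],plane(c,ce[i],60),plane(c,ce[i],65))
D=dict(np.load("pics/s1.npz")); im=cv2.imread("pics/s1.png")[215:265,190:235];cv2.imwrite("pics/s1c.png",cv2.resize(im,None,fx=10,fy=10,interpolation=2))
E
```

```text
[248 128  21  21 354] [257.8 138. ] [509.  240.3  60. ] [509.  240.9  65. ]
```

View pics/w1c.png

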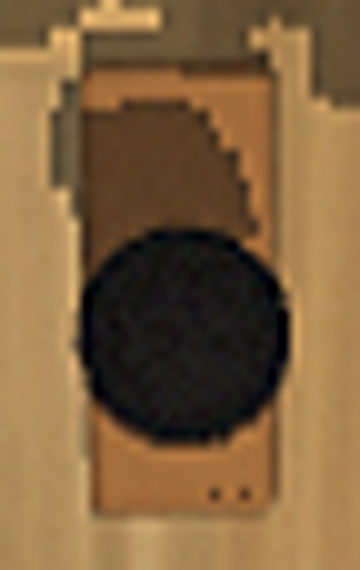

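View pics/s1c.png

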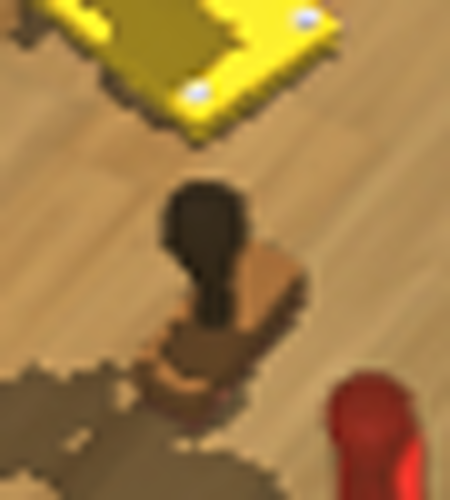

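```bash
python3 - <<'E'
from h import *
np.set_printoptions(precision=1,suppress=True)
c=dict(np.load("pics/w1.npz"))
P=[plane(c,p,18) for p in [(248.1,112),(267.3,112),(267.2,156.2),(249.4,156.2)]]
P=np.array(P);print(P,P.mean(0))
for i in range(4): d=P[(i+1)%4]-P[i];print(np.linalg.norm(d),np.degrees(np.arctan2(d[1],d[0])))
# stand
for p in [(335,423),(323,462),(514,468)]: print(plane(c,np.array(p)/1.5,12))
c0=dict(np.load("pics/w1.npz"))
E
python3 -m creep '-4.5 0 0 0 0 0 8.5;-9 0 0 0 0 0 8.5;-13.5 0 0 0 0 0 8.5;-17 0 0 0 0 0 8.5;-17 0 0 0 0 0 8.5' >/dev/null; python3 - <<'E'
from h import *
snap("wrist","w2"); print(r.sense()["time"],r.sense()["tool_pos"])
a=cv2.imread("pics/w2.png");cv2.imwrite("pics/w2b.png",cv2.resize(a,None,fx=1.5,fy=1.5,interpolation=2))
E
```

```text
[[497.1 267.4  18. ]
 [521.4 267.4  18. ]
 [522.1 210.9  18. ]
 [498.4 210.9  18. ]] [509.7 239.2  18. ]
24.288645870675662 0.030897502948268384
56.53890428765402 -89.25212538491829
23.68973188989774 -179.96118504705476
56.55284250750533 91.3545791114858
[455.8   7.6  12. ]
[440.7 -43.3  12. ]
[651.4 -51.2  12. ]
1.5 [507.0465801   25.97471018 230.48643261]
```

View pics/w2b.png

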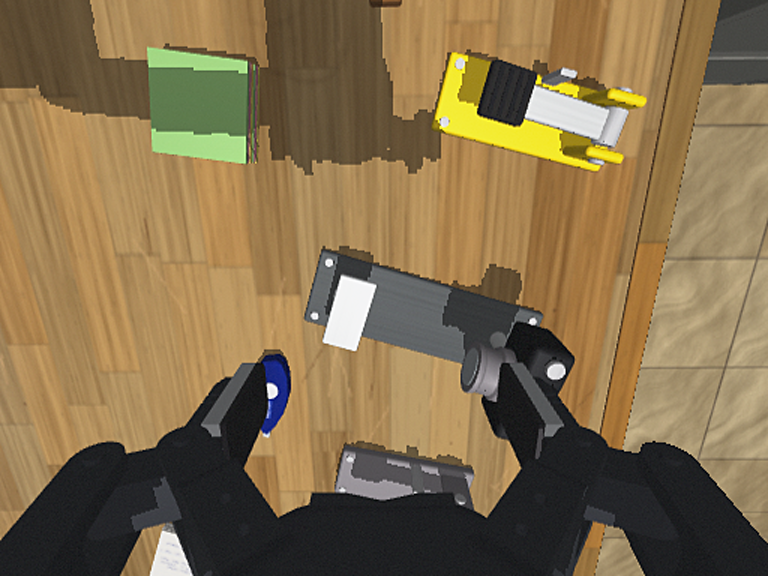

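The white platform is clear at about (350,312) in the 1.5x view, with the camera to its right. The grey release unit shows partly at the bottom, (405,475).

```bash
python3 - <<'E'
from h import *
np.set_printoptions(precision=1,suppress=True)
for f in ("w2","wrist0"):
    im=cv2.imread(f"pics/{f}.png")
    if f=="w2": c=dict(np.load("pics/w2.npz")); R=(205,245,180,240)
    else:
        c={"camera_matrix":np.array([[269.87767678,0,254.50770231],[0,269.87767678,190.29130949],[0,0,1]]),"R":np.array([[ 9.99998996e-01,-1.18817339e-03,-7.72640874e-04],[-8.85578095e-04,-9.49453155e-01,3.13907505e-01],[-1.10656286e-03,-3.13906506e-01,-9.49453254e-01]]),"t":np.array([-598.46520805,-40.31104134,380.33039024])}; R=(135,185,160,222)
    m=np.zeros(im.shape[:2],np.uint8)
    sub=im[R[2]:R[3],R[0]:R[1]].astype(int)
    m[R[2]:R[3],R[0]:R[1]]=(sub.min(2)>185)
    cn=max(cv2.findContours(m,0,1)[0],key=cv2.contourArea)
    q=cv2.boxPoints(cv2.minAreaRect(cn)); 
    P=np.array([plane(c,p,50) for p in q]); print(f,q.tolist(),P.tolist())
    # better: moment centroid
    M=cv2.moments(m,True); print("centroid",plane(c,(M['m10']/M['m00'],M['m01']/M['m00']),50), "area px",M['m00'])
    for i in range(4): d=P[(i+1)%4]-P[i];print(np.linalg.norm(d).round(1),np.degrees(np.arctan2(d[1],d[0])).round(1))
im=cv2.imread("pics/w2.png")[170:245,190:400];cv2.imwrite("pics/w2c.png",cv2.resize(im,None,fx=3.8,fy=3.8,interpolation=2))
E
```

```text
w2 [[214.41510009765625, 227.54714965820312], [227.132080078125, 183.0377197265625], [249.84906005859375, 189.52828979492188], [237.132080078125, 234.0377197265625]] [[452.1949308429694, -54.61821804826343, 49.99999999999994], [471.51413613560965, 6.7430109988226405, 50.0], [499.81230086906527, -2.0385574024283954, 50.0], [481.97569018315363, -64.42467691303005, 50.0]]
centroid [475.1 -28.5  50. ] area px 1056.0
64.3 72.5
29.6 -17.2
64.9 -106.0
31.4 161.8
wrist0 [[137.16470336914062, 211.2587890625], [147.6588134765625, 164.0352783203125], [175.92941284179688, 170.317626953125], [165.435302734375, 217.5411376953125]] [[446.4269442761047, -54.95094175188021, 50.0], [467.8605787235999, 7.452007915169304, 50.0], [501.705886451663, -0.47930144339437675, 50.0], [482.1307549176902, -63.8488255863129, 50.0]]
centroid [478.2 -27.   50. ] area px 1268.0
66.0 71.0
34.8 -13.2
66.3 -107.2
36.8 166.0
```

View pics/w2c.png

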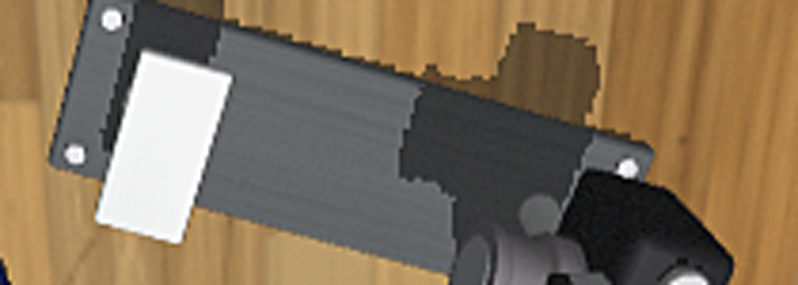

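```bash
python3 - <<'E'
from h import *
np.set_printoptions(precision=1,suppress=True)
c=dict(np.load("pics/w2.npz")); k=lambda p:plane(c,np.array(p)/3.8+[190-.37,170-.37],12)
A,B,C=k((112,20)),k((75,154)),k((628,167)); print(A,B,C)
d=C-A;print(np.degrees(np.arctan2(d[1],d[0])),np.linalg.norm(d)); d=A-B;print(np.degrees(np.arctan2(d[1],d[0])),np.linalg.norm(d),(A+B)/2)
m=(A+B)/2; u=np.array([-d[0]*0+ d[1],-d[0]])/np.linalg.norm(d[:2]);print('u',u, 'platform from screw mid along x', (np.array([476,-28.5])-m[:2])@u,(np.array([476,-28.5])-m[:2])@np.array([-u[1],u[0]]))
P=[plane(c,np.array(p)/3.8+[190-.37,170-.37],50) for p in [(145,50),(233,75),(182,244),(95,222)]]; P=np.array(P);print(P,P.mean(0))
for i in range(4): d=P[(i+1)%4]-P[i];print(np.linalg.norm(d).round(1),np.degrees(np.arctan2(d[1],d[0])).round(1))
w=dict(np.load("pics/w1.npz"));print("red",plane(w,(280/1.5,162/1.5),60))
E
python3 -m creep '4.4 0.2 0 0 0 0 5; 8.8 .2 0 0 0 0 5; 13.2 .2 0 0 0 0 5; 17.6 .2 0 0 0 0 5; 21.4 .2 0 0 0 0 5;21.4 .2 3 0 0 0 5;21.4 .2 6 0 0 0 5;21.4 .2 9 0 0 0 5;21.4 .2 9 0 0 0 5;21.4 .2 9 0 0 0 5'
python3 - <<'E'
from h import *
print(r.sense()); snap("side","s3");snap("wrist","w3");
E
```

```text
[456.7   7.1  12. ] [440.  -45.5  12. ] [651.  -52.6  12. ]
-17.0814539032187 203.19943775293154
72.37397416050266 55.202124150118436 [448.4 -19.2  12. ]
u [ 1.  -0.3] platform from screw mid along x 29.158784405990627 -0.49902567073583526
[[472.3   7.1  50. ]
 [501.2  -1.8  50. ]
 [482.5 -64.1  50. ]
 [452.4 -55.4  50. ]] [477.1 -28.6  50. ]
30.2 -17.1
65.0 -106.7
31.3 163.7
65.5 72.3
red [429.8 273.2  60. ]
time: 2.5
tool_pos: [509.9, 240.1, 140.3]
tcp_rot: [-179.8, 0.1, 89.6]
ft_force: [-0.0, 0.6, 0.4]
finger_gap: 50.0
{'time': 2.5, 'joint_pos': array([2.00003802e+01, 5.54075893e+00, 9.70095614e+01, 2.92346923e-03,
       7.76344244e+01, 2.03706359e+01]), 'qd': array([-0.34299001, -1.72086578, -2.30625263, -0.06213104, -0.0096402 ,
       -0.18247338]), 'joint_efforts': array([ 1.65305631e-01, -5.04668069e+01, -4.53232276e+01,  1.31374371e-02,
       -1.64923165e-02,  1.01200349e-02]), 'tool_pos': array([509.88612667, 240.09258701, 140.29713127]), 'tcp_rot': array([-1.79825816e+02,  6.16328686e-02,  8.96292074e+01]), 'ft_force': array([-0.01387264,  0.56738362,  0.37391364]), 'wrist_torque': array([-0.01925063, -0.01704624, -0.0167131 ]), 'finger_gap': 50.04658493214074}
```

View pics/w3.png

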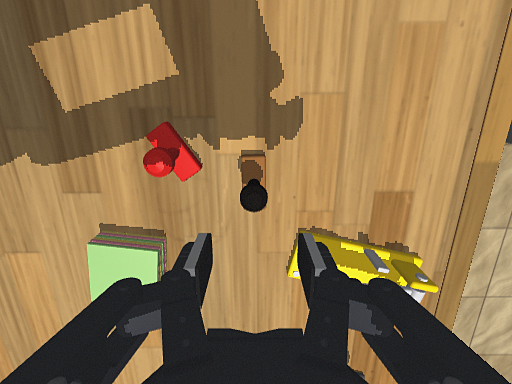

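View pics/s3.png

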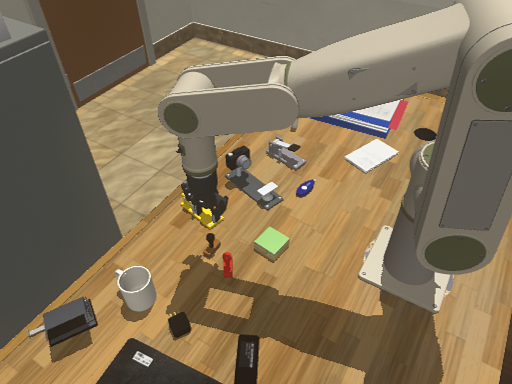

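```bash
python3 - <<'E'
from h import *
np.set_printoptions(precision=1,suppress=True)
c=dict(np.load("pics/w3.npz")); print(proj(c,np.array([509.2,240.2,60])), plane(c,(254,196),60), plane(c,(254,196),65), r.sense()["tool_pos"])
S=dict(np.load("pics/s3.npz")); print(proj(S,np.array([509.2,240.2,60])),proj(S,r.sense()["tool_pos"]))
E
```

```text
[253.5 197. ] [509.6 241.1  60. ] [509.6 242.9  65. ] [511.6 240.4 142.6]
[209.9 236.1] [206.5 216.3]
```

```bash
python3 -m creep '0 -.1 2.5 0 0 0 5; 0 -.1 5 0 0 0 5; 0 -.1 7.5 0 0 0 5; 0 -.1 9.5 0 0 0 5; 0 -.1 10.5 0 0 0 5; 0 -.1 10.5 0 0 0 5; 0 -.1 10.5 0 0 0 5' 30
python3 - <<'E'
from h import *
print(r.sense()["tool_pos"]); snap("side","s4");c,im=snap("wrist","w4");
print(r.sense()["tool_pos"])
im=cv2.imread("pics/s4.png")[190:265,170:270];cv2.imwrite("pics/s4c.png",cv2.resize(im,None,fx=6,fy=6,interpolation=2))
E
```

```text
time: 3.3
tool_pos: [511.9, 240.9, 39.3]
tcp_rot: [179.8, -0.1, 89.6]
ft_force: [-0.1, -0.2, 0.4]
finger_gap: 50.1
[511.87003588 240.89362669  39.28552232]
[512.08068547 241.01008274  39.54128526]
```

View pics/w4.png

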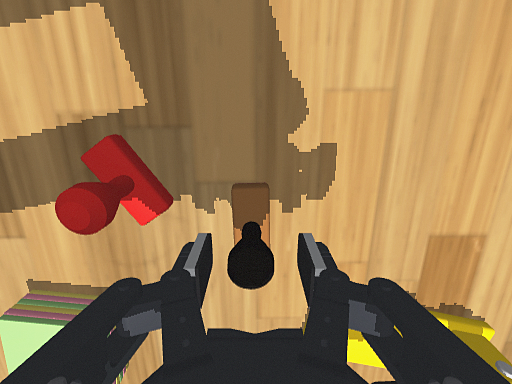

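View pics/s4c.png

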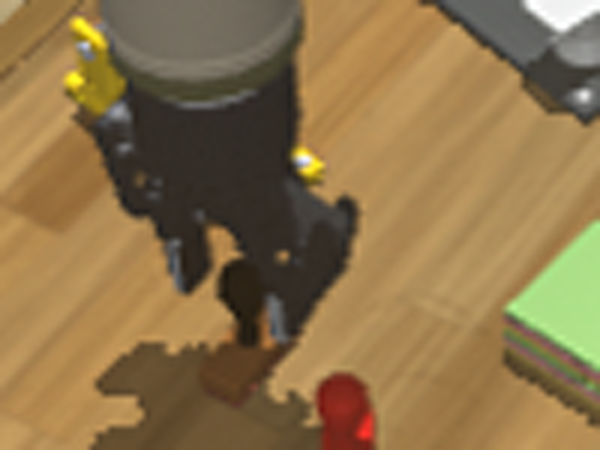

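```bash
python3 -m creep '0 -.25 .3 0 0 0 5; 0 -.25 .3 0 0 0 5; 0 -.25 .3 0 0 0 5' 30; python3 -m creep '0 0 0 0 0 0 3.5;0 0 0 0 0 0 2.5;0 0 0 0 0 0 2.0;0 0 0 0 0 0 2;0 0 0 0 0 0 2;0 0 0 0 0 0 2;0 0 0 0 0 0 2;0 0 0 0 0 0 2' 40
```

```text
time: 3.7
tool_pos: [509.7, 241.1, 36.9]
tcp_rot: [179.7, -0.1, 89.6]
ft_force: [-0.5, -0.4, -0.3]
finger_gap: 50.0
time: 4.5
tool_pos: [509.9, 241.2, 37.1]
tcp_rot: [179.7, -0.1, 89.6]
ft_force: [0.7, -1.6, 2.2]
finger_gap: 23.2
```

```bash
python3 -m creep '0 0 -1 0 0 0 2;0 0 -3 0 0 0 2;0 0 -5.5 0 0 0 2;0 0 -8 0 0 0 2;0 0 -10 0 0 0 2;0 0 -10 0 0 0 2;0 0 -10 0 0 0 2'; python3 - <<'E'
from h import *
print(r.sense()["tool_pos"]); snap("side","s5");c,im=snap("wrist","w5")
im=cv2.imread("pics/s5.png")[140:265,150:270];cv2.imwrite("pics/s5c.png",cv2.resize(im,None,fx=4.5,fy=4.5,interpolation=2))
E
```

```text
time: 5.2
tool_pos: [509.4, 241.0, 137.3]
tcp_rot: [179.7, -0.1, 89.6]
ft_force: [-0.5, -0.8, -1.2]
finger_gap: 22.6
[509.43838019 241.04553937 137.27060746]
```

View pics/w5.png

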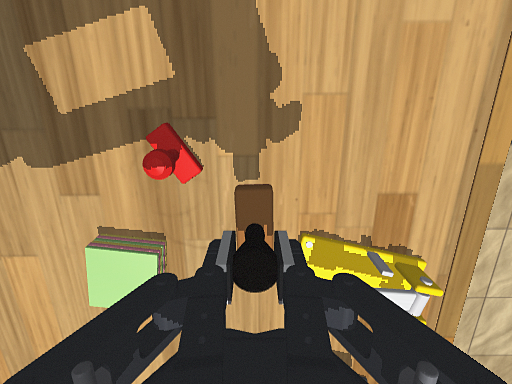

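View pics/s5c.png

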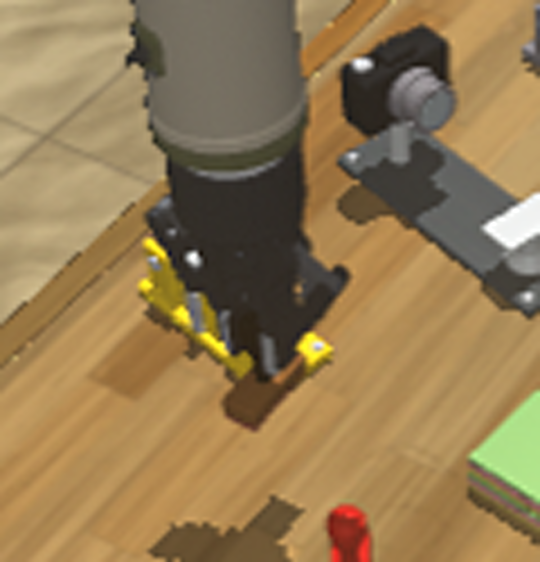

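```bash
python3 - <<'E'
from h import *
im=cv2.imread("pics/w5.png")[175:245,225:285];cv2.imwrite("pics/w5c.png",cv2.resize(im,None,fx=9,fy=8,interpolation=2))
E
```

```text
(no output)
```

View pics/w5c.png

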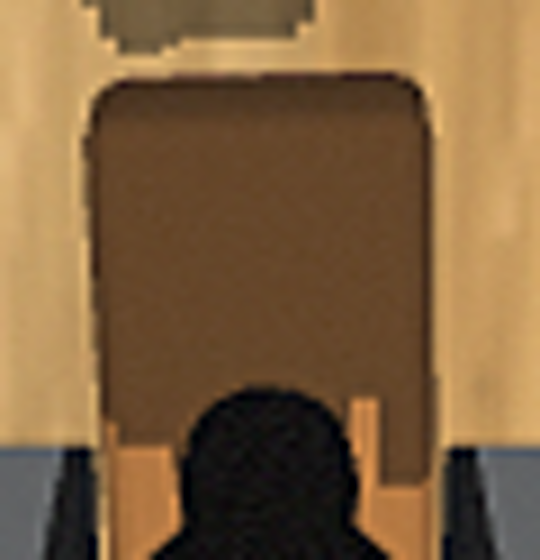

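```bash
python3 - <<'E'
from h import *
np.set_printoptions(precision=1,suppress=True)
c=dict(np.load("pics/w5.npz"))
k=lambda x,y,z: plane(c,(225+x/9-.5,175+y/8-.5),z)
print('top L,R',k(97,112,118.5),k(428,112,118.5),'lower',k(110,540,118.5),k(436,480,118.5),'bottom',k(262,75,100.5),k(262,112,118.5))
E
```

```text
top L,R [496.1 269.4 118.5] [519.1 269.2 118.5] lower [496.  231.8 118.5] [520.1 237.1 118.5] bottom [507.6 266.8 100.5] [507.6 269.3 118.5]
```

```bash
python3 -m creep '-1.5 -.2 0 0 0 1 2;-4.5 -.6 0 0 0 3 2;-8.5 -1 0 0 0 6 2;-12.5 -1.5 0 0 0 9 2;-16.5 -2 0 0 0 12 2;-20.5 -2.5 0 0 0 15 2;-24 -2.9 0 0 0 17 2;-26 -3.1 0 0 0 17.9 2;-26.9 -3.2 0 0 0 17.9 2;-26.9 -3.2 0 0 0 17.9 2;-26.9 -3.2 0 0 0 17.9 2'; python3 - <<'E'
from h import *
print(r.sense()["tool_pos"],r.sense()["tcp_rot"]); snap("side","s6");snap("scene","q6");c,im=snap("wrist","w6")
im=cv2.imread("pics/s6.png")[100:240,190:330];cv2.imwrite("pics/s6c.png",cv2.resize(im,None,fx=4,fy=4,interpolation=2))
im=cv2.imread("pics/q6.png")[150:250,220:340];cv2.imwrite("pics/q6c.png",cv2.resize(im,None,fx=5,fy=5,interpolation=2))
E
```

```text
time: 6.4
tool_pos: [474.3, -27.6, 134.8]
tcp_rot: [179.9, -0.1, 71.7]
ft_force: [0.2, 0.1, 0.1]
finger_gap: 22.9
[474.33846847 -27.61374729 134.78833242] [ 1.79925719e+02 -1.14821073e-01  7.17228948e+01]
```

View pics/w6.png

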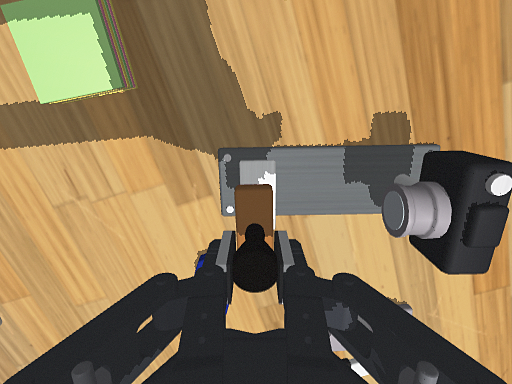

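View pics/s6c.png

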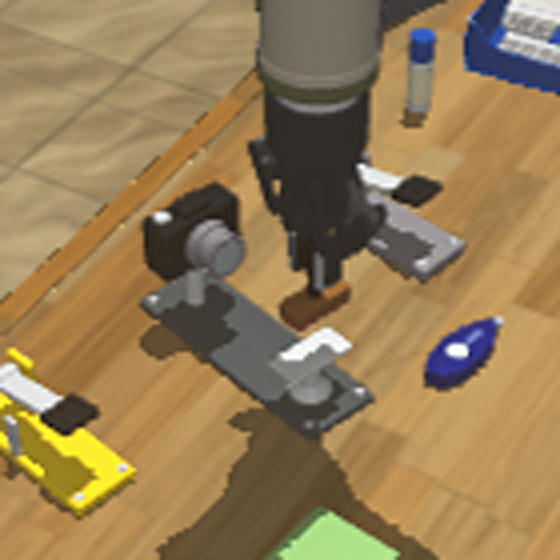

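View pics/q6c.png

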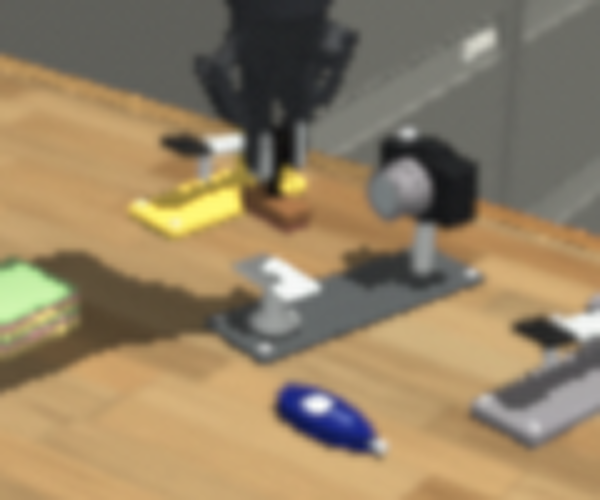

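```bash
python3 - <<'E'
from h import *
im=cv2.imread("pics/w6.png")[140:245,210:300];cv2.imwrite("pics/w6c.png",cv2.resize(im,None,fx=6,fy=5.5,interpolation=2))
E
```

```text
(no output)
```

View pics/w6c.png

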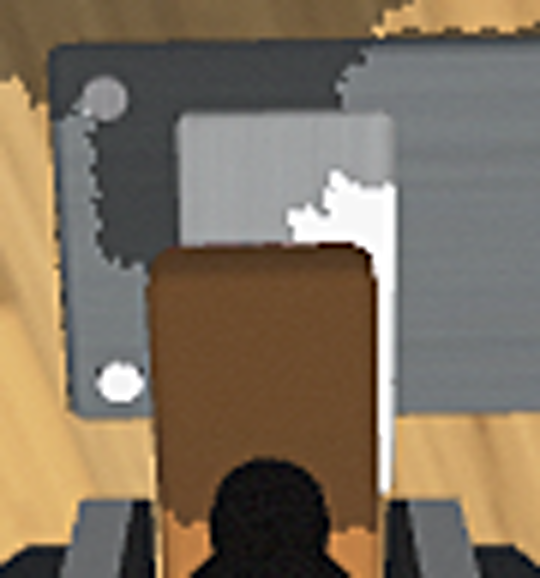

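```bash
python3 - <<'E'
from h import *
np.set_printoptions(precision=1,suppress=True)
c=dict(np.load("pics/w6.npz")); T=np.array([474.34,-27.61,134.79]); R=Ro.from_euler('xyz',[180,0,71.72],degrees=True).as_matrix()
k=lambda x,y,z: R.T@(plane(c,(210+x/6-.5,140+y/5.5-.5),z)-T)
for n,p in dict(pfar=(285,113,50),pL=(177,120,50),pL2=(180,240,50),pR=(394,120,50),pR2=(392,485,50)).items(): print(n,k(*p))
zt=134.8-37+18
for n,p in dict(ffar=(262,272,zt),ffarbot=(262,245,zt-18),fL=(151,285,zt),fL2=(160,505,zt),fR=(376,285,zt),fR2=(383,555,zt)).items(): print(n,k(*p))
E
```

```text
pfar [32.8  1.7 84.8]
pL [ 31.7 -13.8  84.8]
pL2 [ 12.1 -13.7  84.8]
pR [31.7 17.3 84.8]
pR2 [-31.2  18.5  84.8]
ffar [28.  -1.5 19. ]
ffarbot [25.8 -1.5 37. ]
fL [ 26.4 -13.2  19. ]
fL2 [ -1.7 -12.8  19. ]
fR [26.4 10.6 19. ]
fR2 [-8.5 12.1 19. ]
```

```bash
python3 -m creep '.05 .15 1 0 0 .6 2;.08 .24 2.5 0 0 1 2;.08 .24 3.6 0 0 1 2;.08 .24 4.2 0 0 1 2;.08 .24 4.2 0 0 1 2;.08 .24 4.2 0 0 1 2;.08 .24 4.2 0 0 1 2'; python3 - <<'E'
from h import *
print(r.sense()["tool_pos"],r.sense()["tcp_rot"]); snap("side","s7");snap("scene","q7");c,im=snap("wrist","w7");print(r.sense()["tool_pos"])
im=cv2.imread("pics/s7.png")[140:240,210:330];cv2.imwrite("pics/s7c.png",cv2.resize(im,None,fx=5,fy=5,interpolation=2))
im=cv2.imread("pics/q7.png")[170:230,250:320];cv2.imwrite("pics/q7c.png",cv2.resize(im,None,fx=8,fy=8,interpolation=2))
E
```

```text
time: 7.25
tool_pos: [477.8, -27.1, 93.8]
tcp_rot: [179.8, -0.1, 70.8]
ft_force: [-0.6, -0.3, -0.4]
finger_gap: 23.0
[477.82944903 -27.13072799  93.76892423] [ 1.79831602e+02 -1.24354113e-01  7.08095393e+01]
[477.72655766 -27.15042415  93.68460958]
```

View pics/w7.png

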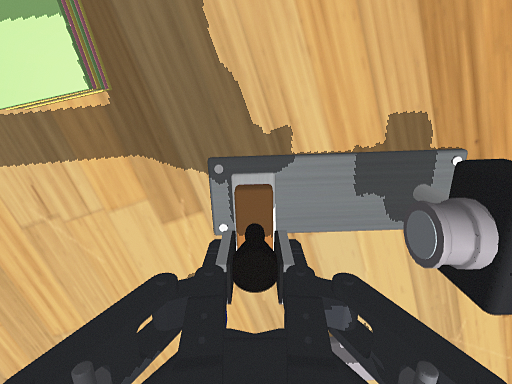

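View pics/s7c.png

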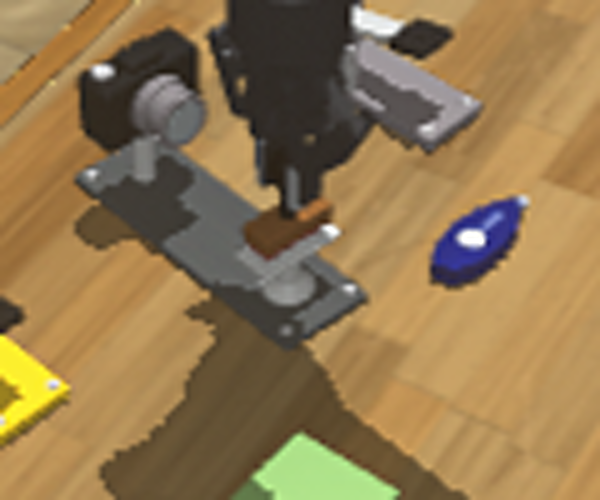

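View pics/q7c.png

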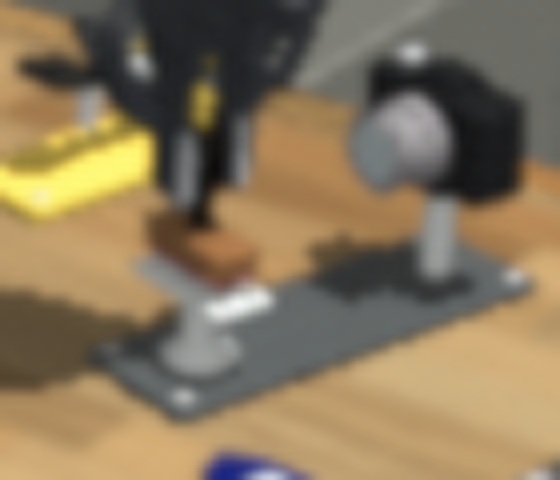

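```bash
python3 - <<'E'
from h import *
im=cv2.imread("pics/w7.png")[145:245,200:300];cv2.imwrite("pics/w7c.png",cv2.resize(im,None,fx=6,fy=6,interpolation=2))
E
```

```text
(no output)
```

View pics/w7c.png

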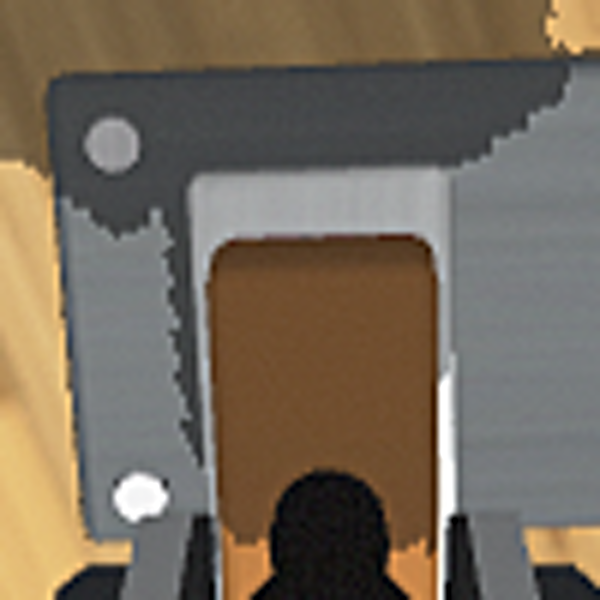

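```bash
python3 - <<'E'
from h import *
np.set_printoptions(precision=1,suppress=True)
c=dict(np.load("pics/w7.npz")); T=np.array([477.75,-27.14,93.7]); R=Ro.from_euler('xyz',[180,0,70.81],degrees=True).as_matrix()
k=lambda x,y,z: R.T@(plane(c,(200+x/6-.5,145+y/6-.5),z)-T)
for n,p in dict(pfarL=(200,174,50),pfarR=(440,168,50),pL=(191,195,50),pL2=(212,480,50),pR=(449,195,50),pR2=(457,510,50)).items(): print(n,k(*p))
zt=93.7-37+18
for n,p in dict(ffarL=(235,270,zt),ffarR=(420,262,zt),ffarbot=(325,238,zt-18),fL=(210,290,zt),fL2=(222,550,zt),fR=(437,290,zt),fR2=(441,500,zt)).items(): print(n,k(*p))
E
```

```text
pfarL [ 31.1 -16.   43.7]
pfarR [31.8 12.6 43.7]
pL [ 28.5 -17.1  43.7]
pL2 [ -8.8 -15.5  43.7]
pR [28.5 13.7 43.7]
pR2 [-13.1  15.6  43.7]
ffarL [ 27.1 -10.6  19. ]
ffarR [28.   8.9 19. ]
ffarbot [25.2 -1.1 37. ]
fL [ 24.9 -13.3  19. ]
fL2 [ -5.7 -12.7  19. ]
fR [24.9 10.7 19. ]
fR2 [ 0.4 11.6 19. ]
```

```bash
python3 -m creep '0 0 .2 0 0 0 2;0 0 .4 0 0 0 2;0 0 .5 0 0 0 2;0 0 .5 0 0 0 2;0 0 .5 0 0 0 2';  python3 -m creep '0 0 .05 0 0 0 2;0 0 .1 0 0 0 2;0 0 .1 0 0 0 2'
```

```text
time: 7.9
tool_pos: [477.7, -27.2, 88.6]
tcp_rot: [179.8, -0.1, 70.8]
ft_force: [0.2, -0.2, 0.3]
finger_gap: 22.8
time: 8.2
tool_pos: [477.6, -27.1, 87.5]
tcp_rot: [179.9, -0.1, 70.8]
ft_force: [-0.5, 0.2, -0.4]
finger_gap: 22.7
```

```bash
python3 -m creep '0 0 .05 0 0 0 2;0 0 .05 0 0 0 2;0 0 .05 0 0 0 2';  python3 -m creep '0 0 .05 0 0 0 2;0 0 .05 0 0 0 2;0 0 .05 0 0 0 2'
```

```text
time: 8.5
tool_pos: [477.7, -27.2, 87.1]
tcp_rot: [179.8, -0.1, 70.8]
ft_force: [0.2, 0.4, 0.1]
finger_gap: 23.1
time: 8.8
tool_pos: [477.9, -27.3, 87.0]
tcp_rot: [179.8, -0.1, 70.8]
ft_force: [-2.8, -0.9, 6.0]
finger_gap: 22.5
```

```bash
python3 -m creep '0 0 0 0 0 0 2.3;0 0 0 0 0 0 2.5;0 0 0 0 0 0 2.8;0 0 0 0 0 0 3.2;0 0 0 0 0 0 4;0 0 0 0 0 0 4.5;0 0 0 0 0 0 4.5'; python3 - <<'E'
from h import *
print(r.sense()["tool_pos"],r.sense()["tcp_rot"]); snap("side","s8");c,im=snap("wrist","w8")
im=cv2.imread("pics/s8.png")[140:240,210:330];cv2.imwrite("pics/s8c.png",cv2.resize(im,None,fx=5,fy=5,interpolation=2))
im=cv2.imread("pics/w8.png")[145:305,180:320];cv2.imwrite("pics/w8c.png",cv2.resize(im,None,fx=3.7,fy=3.7,interpolation=2))
E
```

```text
time: 9.5
tool_pos: [477.9, -27.3, 87.0]
tcp_rot: [179.8, -0.1, 70.8]
ft_force: [0.1, 0.0, -0.0]
finger_gap: 44.9
[477.86727025 -27.25366932  87.0187365 ] [ 1.79822378e+02 -1.16617935e-01  7.08044063e+01]
```

View pics/w8c.png

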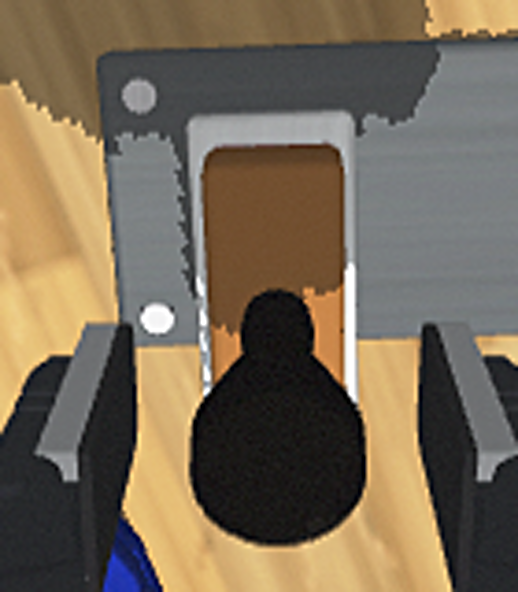

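View pics/s8c.png

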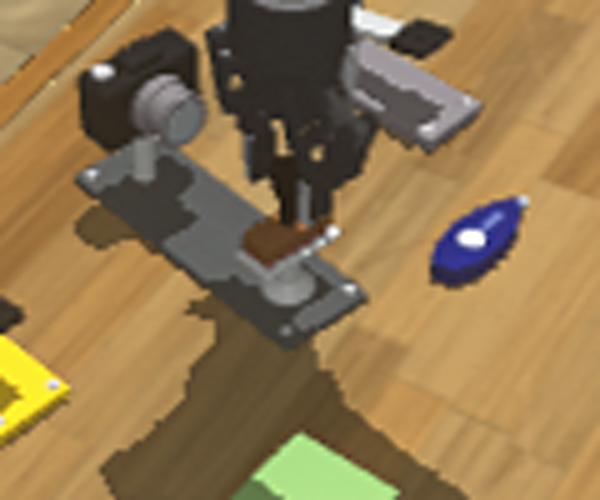

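The stamp stands on the platform, centred and parallel. I'll retreat upward and look.

```bash
python3 -m creep '0 0 -1.5 0 0 0 4.5;0 0 -4 0 0 0 4.5;0 0 -8 0 0 0 4.5;0 0 -12 0 0 0 4.5;0 0 -15 0 0 0 4.5;-4 1 -15 0 0 0 3;-8 4 -15 0 0 0 2;-12 7 -15 0 0 0 1;-16 9 -15 0 0 0 0;-20 9 -15 0 0 0 0;-21 9 -15 0 0 0 0;-21 9 -15 0 0 0 0;-21 9 -15 0 0 0 0'; python3 - <<'E'
from h import *
print(r.sense()["tool_pos"],r.sense()["tcp_rot"]); snap("side","s9");snap("scene","q9");c,im=snap("wrist","w9")
a=cv2.imread("pics/w9.png");cv2.imwrite("pics/w9b.png",cv2.resize(a,None,fx=1.5,fy=1.5,interpolation=2))
E
```

```text
time: 10.9
tool_pos: [493.4, -254.5, 236.9]
tcp_rot: [179.8, -0.2, 70.8]
ft_force: [-0.6, 0.4, 0.8]
finger_gap: 0.0
[ 493.42520993 -254.53163858  236.85474451] [ 1.79824296e+02 -1.54812966e-01  7.07949176e+01]
```

View pics/w9b.png

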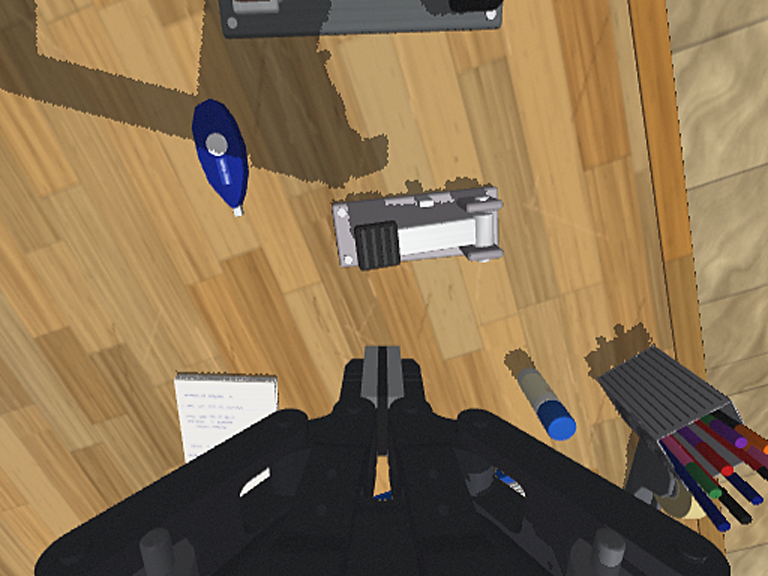

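View pics/s9.png

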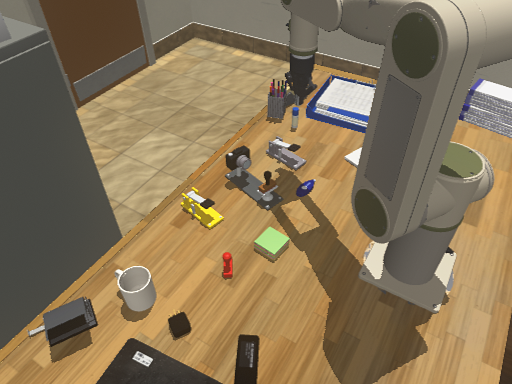

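```bash
python3 - <<'E'
from h import *
np.set_printoptions(precision=1,suppress=True)
c=dict(np.load("pics/w9.npz"));k=lambda x,y,z: plane(c,((x-.25)/1.5,(y-.25)/1.5),z)
cor=[k(*p) for p in [(356,226,74),(397,221,68),(400,266,68),(358,270,74)]]
cor=np.array(cor);print(cor,cor.mean(0))
A,B=k(342,212,12),k(348,260,12);h=k(483,232,53);print('screws',A,B,(A+B)/2,'hinge~',h)
pad=cor.mean(0)
for d in (h-pad, [(B-A)[1]*-1,(B-A)[0]]): print(np.degrees(np.arctan2(d[1],d[0])),np.linalg.norm(d[:2]))
im=cv2.imread("pics/w9.png")[115:190,215:345];cv2.imwrite("pics/w9c.png",cv2.resize(im,None,fx=6,fy=6,interpolation=2))
im=cv2.imread("pics/s9.png")[160:215,215:295];cv2.imwrite("pics/s9c.png",cv2.resize(im,None,fx=9,fy=9,interpolation=2))
E
```

```text
[[ 483.8 -221.8   74. ]
 [ 514.3 -229.4   68. ]
 [ 505.2 -264.3   68. ]
 [ 473.3 -254.9   74. ]] [ 494.2 -242.6   71. ]
screws [ 469.2 -214.6   12. ] [ 458.6 -258.2   12. ] [ 463.9 -236.4   12. ] hinge~ [ 577.5 -263.5   53. ]
-14.066818746166726 85.93221243872787
-13.750532008793511 44.86639968505716
```

View pics/w9c.png

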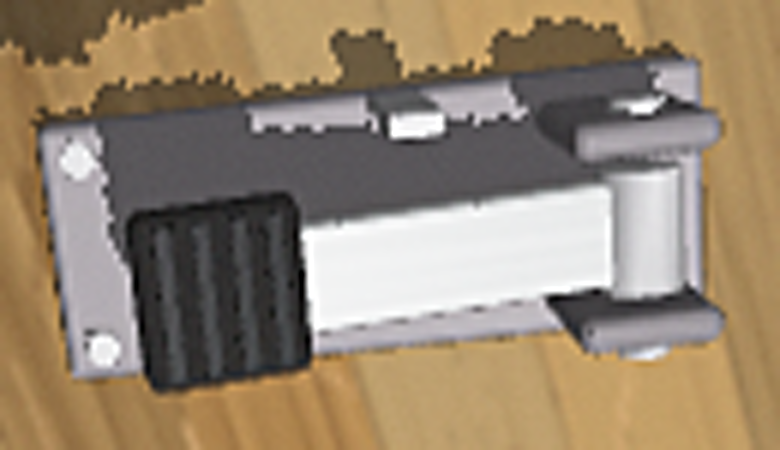

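View pics/s9c.png

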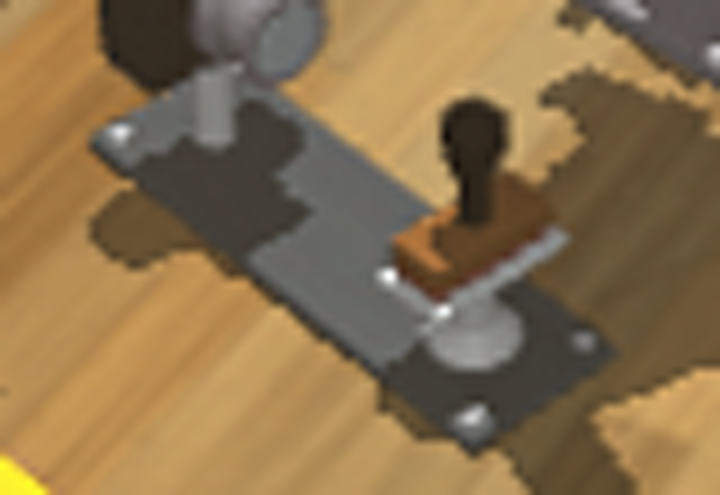

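The stamp stands upright, flush on the platform, in the middle. The lever pad is at about (494,-242.5,71) and its axis is at -14°. The pad-to-hinge distance comes to 86 mm, against 86.6 expected. I'll go above the pad.

```bash
python3 -m creep '.6 -.3 2 0 0 -2 0;1.1 -.6 5 0 0 -4 0;1.1 -.6 9 0 0 -5 0;1.1 -.6 12 0 0 -5 0;1.1 -.6 14 0 0 -5 0;1.1 -.6 14.7 0 0 -5 0;1.1 -.6 14.7 0 0 -5 0;1.1 -.6 14.7 0 0 -5 0'; python3 - <<'E'
from h import *
print(r.sense()["tool_pos"],r.sense()["tcp_rot"]); snap("side","s10");snap("scene","q10");c,im=snap("wrist","w10")
print(r.sense()["tool_pos"],r.sense()["ft_force"])
im=cv2.imread("pics/s10.png")[110:190,240:340];cv2.imwrite("pics/s10c.png",cv2.resize(im,None,fx=6,fy=6,interpolation=2))
im=cv2.imread("pics/q10.png")[170:250,290:390];cv2.imwrite("pics/q10c.png",cv2.resize(im,None,fx=6,fy=6,interpolation=2))
E
```

```text
time: 11.85
tool_pos: [493.3, -241.5, 91.5]
tcp_rot: [179.7, -0.1, 75.9]
ft_force: [-1.0, 0.4, -0.0]
finger_gap: 0.3
[ 493.25040452 -241.46148878   91.52680746] [ 1.79686632e+02 -8.06115459e-02  7.59490329e+01]
[ 493.37699262 -241.95355367   91.83045872] [-0.58652659 -0.20911739  0.56051003]
```

View pics/w10.png

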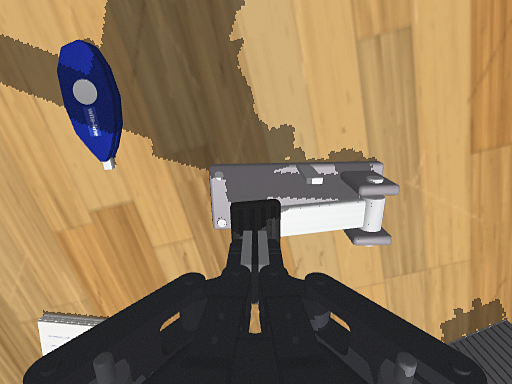

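View pics/s10c.png

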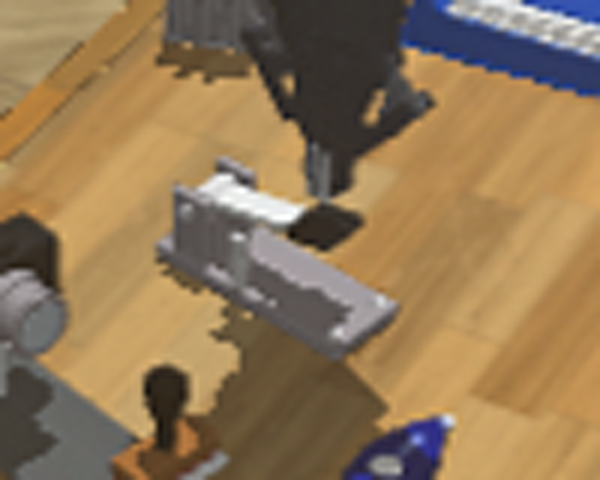

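View pics/q10c.png

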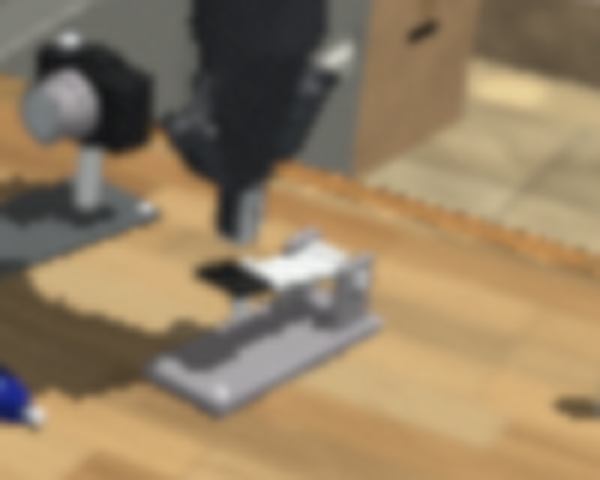

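```bash
python3 - <<'E'
from h import *
np.set_printoptions(precision=1,suppress=True)
S=dict(np.load("pics/s10.npz"));Q=dict(np.load("pics/q10.npz"))
print(two(S,(294,147.6),Q,(329,216)), plane(S,(294,147.6),71),plane(Q,(329,216),71))
E
python3 -m creep '0 0 .6 0 0 0 0;0 0 1.2 0 0 0 0;0 0 1.6 0 0 0 0;0 0 1.6 0 0 0 0;0 0 1.6 0 0 0 0'
```

```text
(array([ 492.6, -242.9,   65.8]), np.float64(4.842032167650446)) [ 487.4 -234.    71. ] [ 488.6 -246.3   71. ]
time: 12.5
tool_pos: [493.2, -241.8, 75.4]
tcp_rot: [179.7, -0.1, 75.9]
ft_force: [0.5, -0.4, -0.3]
finger_gap: 0.1
```

```bash
python3 -m creep '0 -.1 .2 0 0 0 0;0 -.1 .4 0 0 0 0;0 -.1 .4 0 0 0 0;0 -.1 .4 0 0 0 0'; python3 -m creep '0 0 .2 0 0 0 0;0 0 .4 0 0 0 0;0 0 .4 0 0 0 0;0 0 .4 0 0 0 0'; python3 -m creep '0 0 .2 0 0 0 0;0 0 .4 0 0 0 0;0 0 .4 0 0 0 0;0 0 .4 0 0 0 0'
```

```text
time: 12.9
tool_pos: [492.4, -241.7, 71.7]
tcp_rot: [179.7, -0.1, 75.9]
ft_force: [-1.2, 1.2, 2.5]
finger_gap: -0.1
time: 13.3
tool_pos: [492.4, -241.7, 67.7]
tcp_rot: [179.7, -0.1, 75.9]
ft_force: [-1.1, 0.1, 3.3]
finger_gap: 0.0
time: 13.7
tool_pos: [492.4, -241.7, 63.6]
tcp_rot: [179.7, -0.1, 75.9]
ft_force: [-1.8, -0.6, 3.9]
finger_gap: -0.4
```

```bash
python3 -m creep '0 0 .2 0 0 0 0;0 0 .4 0 0 0 0;0 0 .6 0 0 0 0;0 0 .6 0 0 0 0;0 0 .6 0 0 0 0';  python3 -m creep '0 0 .2 0 0 0 0;0 0 .35 0 0 0 0;0 0 .4 0 0 0 0;0 0 .4 0 0 0 0;0 0 .4 0 0 0 0'
python3 - <<'E'
from h import *
snap("side","s11");snap("scene","q11");c,im=snap("wrist","w11")
print(r.sense()["tool_pos"],r.sense()["ft_force"])
im=cv2.imread("pics/s11.png")[120:220,230:330];cv2.imwrite("pics/s11c.png",cv2.resize(im,None,fx=6,fy=6,interpolation=2))
im=cv2.imread("pics/q11.png")[165:245,250:370];cv2.imwrite("pics/q11c.png",cv2.resize(im,None,fx=6.5,fy=6.5,interpolation=2))
E
```

```text
time: 14.2
tool_pos: [492.2, -241.7, 57.5]
tcp_rot: [179.7, -0.1, 75.9]
ft_force: [-4.0, 0.3, 3.8]
finger_gap: 0.1
time: 14.7
tool_pos: [492.2, -241.7, 53.5]
tcp_rot: [179.7, -0.1, 75.9]
ft_force: [-3.0, 0.8, 5.3]
finger_gap: 0.0
[ 492.15411315 -241.68519094   53.55944712] [-2.58026768  0.18160572  5.56089788]
```

View pics/q11c.png

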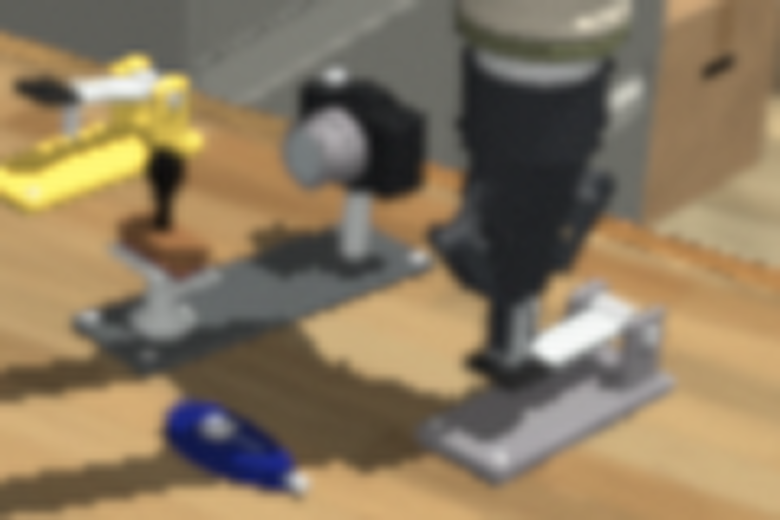

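View pics/s11c.png

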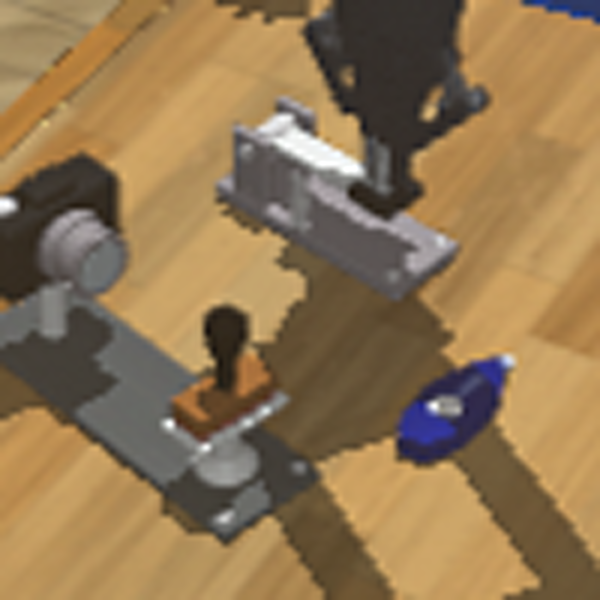

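View pics/w11.png

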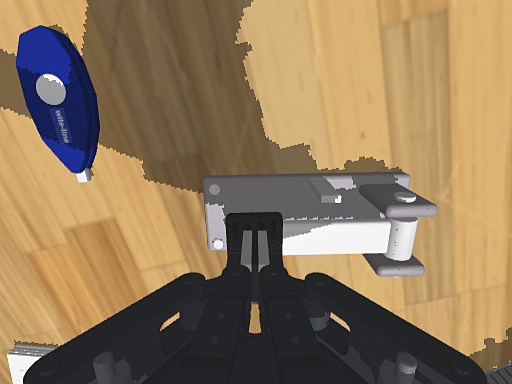

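```bash
python3 -m creep '0 0 .04 0 0 0 0;0 0 .04 0 0 0 0;0 0 .04 0 0 0 0;0 0 .04 0 0 0 0;0 0 .04 0 0 0 0;0 0 .04 0 0 0 0'; python3 - <<'E'
from h import *
print(r.hand_in()); s=r.sense(); print(s["time"],s["tool_pos"],s["ft_force"])
E
```

```text
time: 15.45
tool_pos: [492.1, -241.7, 53.2]
tcp_rot: [179.7, -0.1, 75.9]
ft_force: [-2.8, 1.5, 5.0]
finger_gap: 0.2
the job is handed in; nothing more can be done
None
the job is handed in; nothing more can be done
```

The stamp is standing on the camera platform, and I handed the job in at 15.5 s with the closed fingertips still holding the release lever level.

- **Stamp:** I gripped it by its black knob and lowered it until it touched the platform at about 6 N, then let go. The last pictures show it upright, about 0.5 mm off centre by my measurement. Its long side is parallel to the platform's y axis within about 1°, so it faces the camera.
- **Lever:** I pressed the pad from above. Contact came at 72 mm, where about 71 was expected. It ended at 53.2 mm with 5.0 N upward; level is 53 mm and about 5.5 N. It never went lower, so it stayed well short of the stop at 35 mm. In the side and scene pictures the lever looks parallel to its base.
- **Everything else:** The other objects looked unmoved in the last pictures that showed them, and I touched none of them.

**Small disagreements:**
- Crossing the two fixed views put the pad's height about 5 mm low. I relied on the wrist-camera measurement and the contact height instead.
- A sideways force of about 3 N remained on the pad while holding.
- While the stamp was in the gripper, its foot's front edge suggested a slight tilt. After release it stood flat.

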